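# Mount the sharpening stone in its sloping stand

## Task

Get the sharpening stand ready for the knife: slide the stand's jaw back, gently lay the long sharpening stone lengthways on the middle of the two sloping rods, then push the jaw firmly up against it until the stone is clamped tight between the jaw and the fixed stop, with no play. Firm, not forced: do not drop or ram the stone, and leave the small stone, the bowl and the mug where they are.

Things in the scene. Friction and masses are not known exactly. Their poses are not given: they have to be found in the camera images.
- stop_foot (a point): Foot of the fixed stop's rubber face, midway between the stand's two rods (10 mm thick, 34 mm apart, 250 mm long, 12 deg slope), level with the rod tops, 55 mm up. x: along the rods downhill, away from the robot; y: across; z: square to the rods, up. Stop at the low end: dark block 60 mm wide, 19 mm above the rods. The stand is fixed; the stone lies on this point's -x side.
- jaw_face (a point): Same kind of point and axes on the sliding jaw: foot of its rubber face, which looks at the stop. The jaw is a dark steel block riding on the rods, 60 mm wide, reaching 26 mm back from this face (28 mm at rod level), its top 20 mm above the rod tops. Push it along the rods by its face or by its flat back; the rods behind it are clear.
- jaw (a joint): How far the jaw is slid back (uphill, to -x), in m, 0 to 0.085 (hard end). Clear distance from jaw face to stop face = 0.100 + this value; 0.060 matches the long stone. It starts too narrow for the stone, slides with about 8 N of friction (more with the stone in front of it) and stays where it is left; after a push of about 18 N against the seated stone it keeps it clamped.
- stone_center (a point): Centre of the long sharpening stone: loose plain grey block, 160 mm long (x), 60 mm wide (y), 28 mm thick (z), about 0.6 kg, lying flat on the worktop. Either end may go first, either face may be up. A wall shelf, its underside 0.47 m above the worktop, hangs over the area x > 0.58, y < 0: keep the wrist clear of it.
- small_stone_center (a point): Centre of the small stone, 95 x 40 x 22 mm, of the same grey material, lying flat on the worktop. It is not to be moved. The two stones may have changed places.
- water_bowl: White stoneware bowl, 115 mm across, 66 mm high, at the left near the worktop's front edge; origin at the centre of its underside. Not to be moved.
- mug: Beige speckled mug, 83 mm across, 93 mm high, with a handle, behind and right of the stand; origin at the centre of its underside. Not to be moved.
Mind the look-alikes: they are no part of the job. Leave any green look-alike of the part that bears stone_center alone.

How it is judged (in metres and radians):
On the way, in this order (a step that is already met when the one before it is completed fails the run):
1. the jaw is slid back so far that the long stone fits (value of joint jaw above 0.064 m), for 0.2 s.
2. the long stone lies flat and lengthways on the rods, between the stop and the open jaw (value of joint jaw above 0.063 m and z of stone_center in the frame of stop_foot between 0.01 and 0.018 m and y of stone_center in the frame of stop_foot between -0.012 and 0.012 m and angle between the x axis of stone_center and the x axis of stop_foot, either way round below 0.12 rad and angle between the z axis of stone_center and the z axis of stop_foot, either way round below 0.06 rad), for 0.2 s.
At the end, for the whole second after the job is handed in: Long stone at rest, flat on both rods, lengthways (within 3 degrees), within 10 mm of their middle; one end against the fixed stop, the jaw against the other, at most 2 mm of play, and the jaw still pressing on it with over 3 N (value of joint jaw between 0.057 and 0.062 m and x of stone_center in the frame of stop_foot between -0.082 and -0.077 m and y of stone_center in the frame of stop_foot between -0.01 and 0.01 m and z of stone_center in the frame of stop_foot between 0.01 and 0.018 m and angle between the x axis of stone_center and the x axis of stop_foot, either way round below 0.05 rad and angle between the z axis of stone_center and the z axis of stop_foot, either way round below 0.05 rad and linear speed of stone below 0.01 m/s and contact force between stone and jaw above 3 N); the robot touches nothing.
It fails at once if the long stone is dropped or thrown onto the rods: faster than 0.45 m/s within about 20 mm of them (linear speed of stone above 0.45 m/s and z of stone_center in the frame of stop_foot between 0 and 0.034 m and distance between stone_center and stop_foot below 0.15 m).
It fails at once if the jaw is forced: more than 30 N between jaw and stone (contact force between stone and jaw above 30 N).
It fails at once if the small stone is moved by more than 15 mm (distance of small_stone_center from where it was at the start of the episode above 0.015 m).
It fails at once if the bowl is moved by more than 15 mm (distance of water_bowl from where it was at the start of the episode above 0.015 m).
It fails at once if the mug is moved by more than 15 mm (distance of mug from where it was at the start of the episode above 0.015 m).
It also fails if it takes over 69 s, if anything falls off the work surface, if the arm or the gripper's body presses on something with over 40 N, if the wrist force passes 120 N, or if a joint passes its speed limit or range.

## Robot

A 7-joint arm with a two-finger parallel gripper is mounted at the origin on a cart in front of the work surface, level with it; the furniture and walls round the work are solid. World frame = base frame: x ahead of the robot, y to its left, z up, the work surface at z = 0. Lengths are in mm, angles in rad, forces in N, time in s.
With the tool pointing down it reaches from about 400 to 875 mm from the base axis. Payload 4.4 kg.
Tool frame: the origin (TCP) lies midway between the tips of the shut fingers; the grasp point (between the pads) lies 19 mm behind it (bot.grasp_offset is the z of the grasp point in the tool frame, in mm); z points along the fingers, y is the direction in which the jaws open and shut (so a half turn about z gives the same grasp; the last joint's range is limited). The gripper opens to 85 mm and grips with 20 to 120 N. Pads are 22 mm wide; open, the fingers measure 114 mm over their backs; the gripper's body (76 mm by 85 mm) begins 54 mm behind the grasp point. The pads swing forward as they close: fully open they stand 13 mm farther back than shut.
Start: joints at [1.068, 0.628, 0.038, 1.517, -0.027, 0.996, -0.02], TCP at [275.006, -588.973, 231.313] pointing down, gripper open.
Joint ranges: [-3.06, 3.06], [-0.37, 2.12], [-1.25, 1.32], [0.18, 2.47], [-1.1, 4.24], [0.23, 1.98], [-2.94, 2.94]. Speed limits (rad/s): [2.57, 2.57, 3.14, 3.14, 3.14, 3.14, 3.14].

## Interface

Orientations are given as a unit quaternion [x, y, z, w].
In Python, from plant import bot, vision gives the robot as it stands.
- The arm moves only by the shell command python3 -m handwheel 'ROWS' [OPENING] [FORCE]. ROWS is text: rows parted by semicolons, each of 4 numbers parted by spaces: the shift along the tool's x, y, z in cm, then the turn about the tool's z in rad. A call has 1 to 5 rows; each row shifts and turns the pose as measured when the row begins, along the tool's axes as they then stand; what a row does not reach is not made up. A row lasts 1/12 s, in which the tool goes at most 41.7 mm and 7.16 degrees, less where a joint would pass 70% of its speed; a pose out of reach is approached as far as the arm can. A call is refused whole if a number of a shift passes 4.17 or a number of a turn 0.125, either way. A call with a gripper value outside its range is refused whole. OPENING is the finger opening in cm, from 0 to 8.54, set as the call begins (- or left out, the last holds). The fingers move at their own pace and stop on an object; FORCE is the grip in N (left out, the last holds). Time passes only in rows, so rows that do not move let the fingers close. It gives the time, the measured TCP pose, the force and the opening at its end, in the units of the state.
- bot.sense(): the state, without advancing time (a new reading comes with each control period).
- vision.capture(name): name is "scene" or "top" or "wrist"; returns the picture (384x512x3 uint8, red, green, blue); there is no depth.
- vision.camera_model(name): a dict with "fx", "fy", "cx", "cy" (pixels), "k1" (the pictures are not rectified: a ray, as slopes to the right and down, at radius r is drawn at 1 + k1 r^2 times it, then the intrinsics apply), "position" and "attitude" of the camera in the world. Camera axes: x right, y up, looking along -z (the intrinsics and any distortion apply to the point x, -y, -z); pixel columns grow to the right and rows downward; lengths in mm; the calibration is good to about 2 mm. A picture is of the moment at which its call begins: read the wrist's pose just before it. camera_model takes no time and is no camera call; for the wrist camera it gives the pose at the moment of the call.
- bot.finish_job(): hands the job in, once; it reports no verdict.
The state is a dict: "clock": time; "joint_positions": joint angles; "joint_velocities": joint speeds; "joint_efforts": joint torques, N m; "tcp_pos": TCP position; "orientation": TCP orientation; "wrist_force": force on the tool from outside, world axes, zero at the start; "torque": the same for the moment, N m; "finger_gap": finger opening in mm.
Only numpy, scipy, OpenCV 4.12 (cv2) and the standard library are available. Lean on these libraries where they do the work, as an engineer would, in place of code of your own. Each camera call takes 0.05 s, during which the arm holds its last target.

## Working session

There is one attempt and no reset: what is moved stays moved. The work goes in short steps, Python scripts to look and compute and a shell command to move; the robot and the scene stay as the last step left them, time stands still between calls to the robot, and variables do not carry over. Pictures are saved under pics/ and viewed, and the job is handed in when it is done.

```bash
ls; mkdir -p pics; python3 - <<'E'
from plant import bot, vision
import cv2
for n in ["scene","top","wrist"]:
    m=vision.camera_model(n); print(n,m)
    im=vision.capture(n); cv2.imwrite(f"pics/{n}0.png",im[:,:,::-1])
print(bot.sense(), bot.grasp_offset)
E
```

```text
pics
scene {'fx': 384.22882079542177, 'fy': 384.22882079542177, 'cx': 253.6672528946912, 'cy': 188.72281482617905, 'k1': 0.022571287628579576, 'position': array([-180.31052868,  897.14296139,  621.10761668]), 'attitude': array([-0.17955421,  0.51365524,  0.78728738, -0.28999508])}
top {'fx': 358.0211385427993, 'fy': 358.0211385427993, 'cx': 256.6992732258123, 'cy': 185.94770075974574, 'k1': 0.021387274833697126, 'position': array([ 365.43227858,  -31.781966  , 1237.27678156]), 'attitude': array([ 0.05760027, -0.04533868, -0.69891117,  0.71144205])}
wrist {'fx': 303.87806290557984, 'fy': 303.87806290557984, 'cx': 256.7549081362795, 'cy': 197.28113206061923, 'k1': -0.03154978957578183, 'position': array([ 346.2499804 , -555.22273508,  372.43769067]), 'attitude': array([-0.13012987,  0.08414093, -0.5303757 ,  0.83347954])}
{'clock': 0.15, 'joint_positions': array([ 1.06820808,  0.62915676,  0.03843842,  1.51809759, -0.02697039,
        0.99631282, -0.01997968]), 'joint_velocities': array([ 7.73730901e-05, -1.55667631e-03,  7.31381881e-04, -3.18963476e-03,
       -3.81230218e-04, -1.98664989e-03, -3.66413024e-04]), 'joint_efforts': array([ 1.58671523e-03, -5.63801050e+01,  1.22747831e+00, -1.93649822e+01,
        1.10370020e-02,  7.39093171e-03,  4.88148316e-05]), 'tcp_pos': array([ 274.80382738, -588.54532101,  230.59822496]), 'orientation': array([ 9.76241461e-01,  2.16684284e-01, -1.70664716e-04, -7.08157028e-04]), 'wrist_force': array([-0.72484195,  0.15102834,  0.47408835]), 'torque': array([-0.0374362 ,  0.03800076, -0.01951793]), 'finger_gap': 85.31147317000372} -18.700000000000003
```

View pics/top0.png

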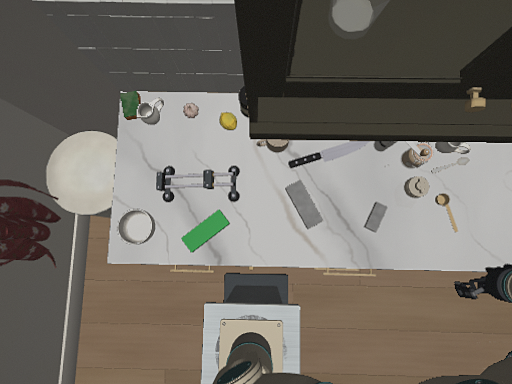

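View pics/scene0.png

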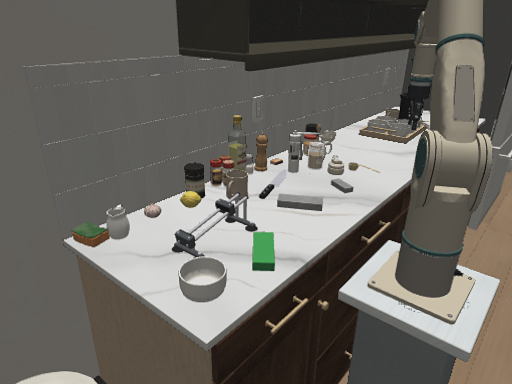

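View pics/wrist0.png

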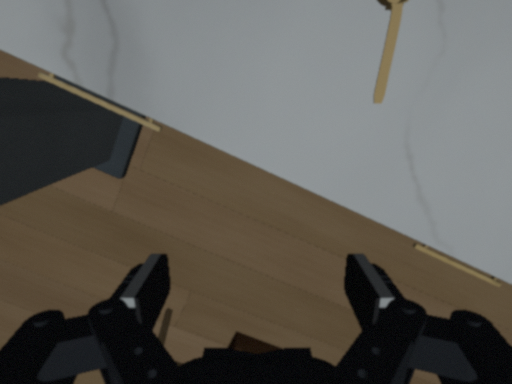

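```bash
cat > h.py <<'E'
import numpy as np, cv2
from plant import bot, vision
from scipy.spatial.transform import Rotation as R
def ray(m,u,v):
    K=np.array([[m['fx'],0,m['cx']],[0,m['fy'],m['cy']],[0,0,1.]])
    p=cv2.undistortPoints(np.array([[[u,v]]],float),K,np.array([m['k1'],0,0,0]))[0,0]
    return np.array(m['position']),R.from_quat(m['attitude']).apply([p[0],-p[1],-1])
def onplane(m,u,v,z):
    o,d=ray(m,u,v); return o+d*(z-o[2])/d[2]
def proj(m,P):
    q=R.from_quat(m['attitude']).inv().apply(np.array(P)-m['position'])
    a,b=q[0]/-q[2],-q[1]/-q[2]; s=1+m['k1']*(a*a+b*b)
    return m['cx']+m['fx']*a*s, m['cy']+m['fy']*b*s
def tri(m1,p1,m2,p2):
    o1,d1=ray(m1,*p1);o2,d2=ray(m2,*p2)
    A=np.stack([d1,-d2],1);t=np.linalg.lstsq(A,o2-o1,rcond=None)[0]
    a,b=o1+t[0]*d1,o2+t[1]*d2
    return (a+b)/2,np.linalg.norm(a-b)
def tool():
    s=bot.sense();return s,R.from_quat(s['orientation'])
E
python3 - <<'E'
from h import *
m=vision.camera_model("top")
im=cv2.imread("pics/top0.png")
cv2.imwrite("pics/topA.png",cv2.resize(im[150:220,145:255],None,fx=7,fy=7,interpolation=cv2.INTER_CUBIC))
s=cv2.imread("pics/scene0.png")
cv2.imwrite("pics/scA.png",cv2.resize(s[165:265,165:275],None,fx=6,fy=6,interpolation=cv2.INTER_CUBIC))
hsv=cv2.cvtColor(im,cv2.COLOR_BGR2HSV)
for n,(x0,y0,x1,y1),h in [("long",(280,172,330,235),28),("small",(360,195,392,238),22)]:
    c=im[y0:y1,x0:x1].max(2)
    mk=((c<150)).astype(np.uint8)
    k,l,st,ce=cv2.connectedComponentsWithStats(mk); i=1+st[1:,4].argmax()
    cn=max(cv2.findContours((l==i).astype(np.uint8),cv2.RETR_EXTERNAL,cv2.CHAIN_APPROX_NONE)[0],key=cv2.contourArea)
    P=np.array([onplane(m,p[0][0]+x0,p[0][1]+y0,h)[:2] for p in cn],np.float32)
    print(n,st[i],cv2.minAreaRect(P))
for u,v,n in [(136,226,'bowl'),(277,145,'mug'),(305,160,'knifehandle')]: print(n,onplane(m,u,v,60))
E
```

```text
long [  5   8  38  49 875] ((484.76544189453125, -168.6098175048828), (158.52139282226562, 64.50193786621094), 28.911903381347656)
small [  4   7  23  31 392] ((446.1874084472656, -409.2680358886719), (45.10514450073242, 97.63308715820312), 64.3864974975586)
bowl [398.73221777 383.61341847  60.        ]
mug [678.87842206 -75.56483676  60.        ]
knifehandle [ 628.56868806 -169.84264873   60.        ]
```

View pics/topA.png

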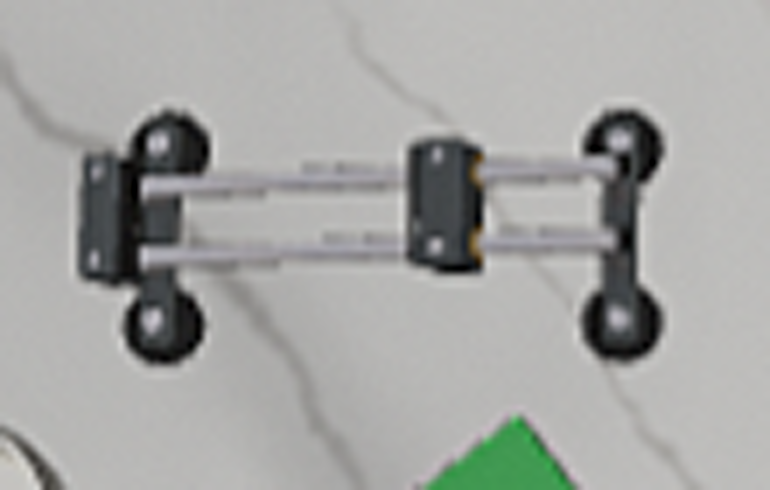

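View pics/scA.png

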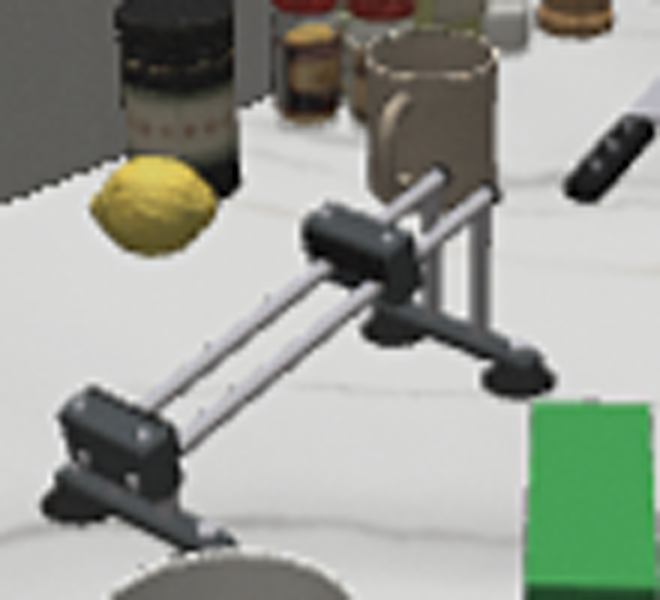

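```bash
python3 - <<'E'
from h import *
s,r=tool();print(np.round(r.as_matrix(),3))
w=vision.camera_model("wrist")
print('cam in tool',r.inv().apply(w['position']-s['tcp_pos']), 'look dir tool',(r.inv()*R.from_quat(w['attitude'])).apply([0,0,-1]),(r.inv()*R.from_quat(w['attitude'])).apply([1,0,0]))
m=vision.camera_model("top");sc=vision.camera_model("scene")
T=lambda x,y:(145+x/7,150+y/7)
S=lambda x,y:(165+x/6,165+y/6)
# rod ends, etc: low-end stop top corners, rods
up=[onplane(m,*T(140,188),57),onplane(m,*T(140,256),57)]
hi=[onplane(m,*T(612,165),105),onplane(m,*T(612,236),105)]
print(up,hi)
a=(up[0]+up[1])/2;b=(hi[0]+hi[1])/2;d=a-b;print(a,b,d,np.linalg.norm(d),np.degrees(np.arctan2(d[1],d[0])))
# jaw screws / stop screws triangulate; top view vs scene
for n,t,q in [("stopA",(98,173),(140,433)),("stopB",(95,258),(95,395)),("rodendU",(615,163),(440,175)),("rodendL",(612,237),(488,192))]:
    print(n,tri(m,T(*t),sc,S(*q)))
E
```

```text
[[ 0.906  0.423 -0.001]
 [ 0.423 -0.906  0.001]
 [-0.    -0.001 -1.   ]]
cam in tool [ 7.88295338e+01 -1.18116519e-01 -1.41961274e+02] look dir tool [-3.06143189e-01 -4.28607319e-04  9.51985380e-01] [1.86675800e-04 9.99999852e-01 5.10256555e-04]
[array([564.17389725, 298.54434383,  57.        ]), array([531.27560184, 296.69593474,  57.        ])] [array([570.35879078,  68.31396556, 105.        ]), array([537.36612286,  67.36535044, 105.        ])]
[547.72474955 297.62013929  57.        ] [553.86245682  67.839658   105.        ] [ -6.13770727 229.78048129 -48.        ] 234.82065716371505 91.53007392244183
stopA (array([558.30892072, 307.24328727,  61.11016266]), np.float64(30.6795858551145))
stopB (array([534.78328287, 317.8942387 ,  86.86152944]), np.float64(23.814312372831374))
rodendU (array([570.31946322,  66.08123913, 101.78875535]), np.float64(3.843271056395333))
rodendL (array([535.80414186,  66.50978189, 102.68188264]), np.float64(3.5224347607438036))
```

```bash
python3 -m handwheel '2.9 -2.9 0 0;2.9 -2.9 0 0;2.9 -2.9 0 0;2.9 -2.9 0 0;2.9 -2.9 0 0'; python3 -m handwheel '2.9 -2.9 0 0;2.9 -2.9 0 0;2.9 -2.9 0 0;2.9 -2.9 0 0;2.9 -2.9 0 0'
```

```text
clock: 0.57
tcp_pos: [339.8, -400.4, 226.9]
orientation: [0.978, 0.208, -0.003, 0.002]
wrist_force: [0.8, -0.1, 0.4]
finger_gap: 85.1
clock: 0.98
tcp_pos: [412.1, -204.8, 225.3]
orientation: [0.978, 0.207, -0.003, 0.002]
wrist_force: [0.6, -0.5, 0.1]
finger_gap: 85.1
```

```bash
python3 -m handwheel '2.9 -2.9 -0.2 0;2.9 -2.9 -0.2 0;2.9 -2.9 0 0;2.9 -2.9 0 0;2.9 -2.9 0 0' 0 60; python3 -m handwheel '2.9 -2.9 0 -0.12;3 -2.5 0 -0.12;3.5 -2.1 0 -0.12;3.7 -1.5 0 -0.12;3.8 -1 0 -0.12';python3 -m handwheel '0 0 0 -0.12;0 0 0 -0.12;0 0 0 -0.12;0 0 0 -0.12;0 0 0 -0.12'; python3 - <<'E'
from h import *
s,r=tool();M=r.as_matrix();print(M.round(3),s['tcp_pos'],s['joint_positions'].round(2),s['clock'])
E
```

```text
clock: 1.4
tcp_pos: [484.9, -9.5, 228.3]
orientation: [0.978, 0.206, -0.003, 0.002]
wrist_force: [2.5, -0.6, -0.7]
finger_gap: 25.4
clock: 1.82
tcp_pos: [557.9, 184.5, 226.8]
orientation: [0.868, 0.496, -0.004, 0.001]
wrist_force: [0.5, -0.3, -0.2]
finger_gap: 0.1
clock: 2.23
tcp_pos: [558.5, 200.9, 224.9]
orientation: [0.674, 0.739, -0.001, -0.003]
wrist_force: [0.3, -0.4, 0.4]
finger_gap: -0.2
[[-0.093  0.996 -0.006]
 [ 0.996  0.093  0.003]
 [ 0.003 -0.006 -1.   ]] [558.47825834 200.94568581 224.89116966] [-0.16  0.58 -0.37  1.68  0.24  0.94 -0.52] 2.2333
```

```bash
python3 -m handwheel '0 0 0 0.06;0 0 0 0'; python3 - <<'E'
from h import *
import json
m=vision.camera_model("wrist")
im=vision.capture("wrist")
json.dump({k:np.array(v).tolist() for k,v in m.items()},open("pics/w1.json","w"))
cv2.imwrite("pics/w1.png",im[:,:,::-1])
cv2.imwrite("pics/w1b.png",cv2.resize(im[:,:,::-1],(796,597),interpolation=cv2.INTER_CUBIC))
s,r=tool();print(r.as_matrix().round(3),s['tcp_pos'])
E
```

```text
clock: 2.4
tcp_pos: [558.0, 200.8, 224.0]
orientation: [0.694, 0.72, -0.002, -0.004]
wrist_force: [0.3, -0.6, 0.2]
finger_gap: -0.1
[[-0.039  0.999 -0.008]
 [ 0.999  0.039  0.003]
 [ 0.003 -0.008 -1.   ]] [557.99548971 200.68555664 223.92269951]
```

View pics/w1b.png

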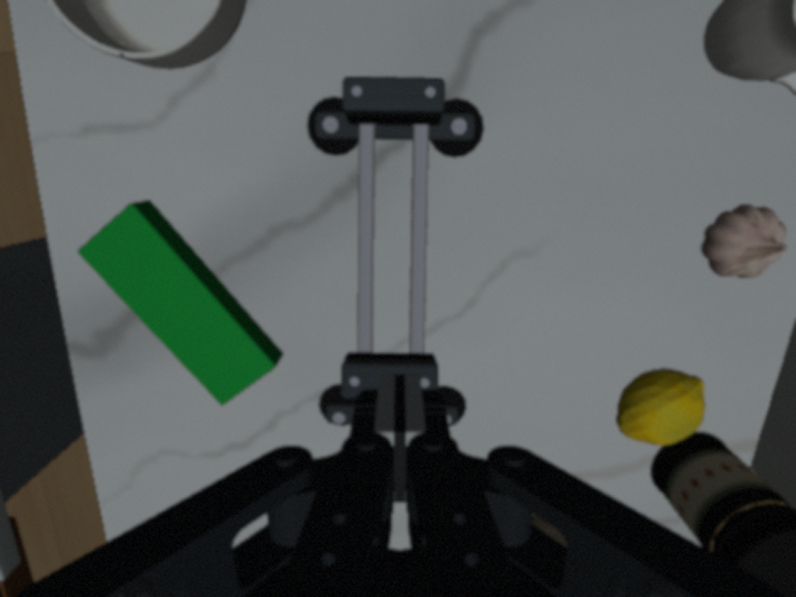

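```bash
python3 - <<'E'
from h import *
import json
m=json.load(open("pics/w1.json"));m['position']=np.array(m['position'])
k=796/512
P=lambda x,y,z:onplane(m,(x+.5)/k-.5,(y+.5)/k-.5,z)
sl,sr=P(366.5,124,55),P(420.5,124,55);print(sl,sr,np.linalg.norm(sl-sr))
foot=(sl+sr)/2
for z in (80,85,88): 
  a,b=P(365.5,353,z),P(418.5,353,z);c=(a+b)/2;d=c-foot
  print(z,c,np.linalg.norm(a-b),np.hypot(d[0],d[1])*np.tan(np.radians(12))+55, np.linalg.norm(d),np.degrees(np.arctan2(d[1],d[0])))
im=cv2.imread("pics/w1.png")
cv2.imwrite("pics/w1c.png",cv2.resize(im[40:280,190:310],None,fx=5,fy=2.4,interpolation=cv2.INTER_CUBIC)) 
# stop: 19 above rods at front-top edge
print(P(345,110,55+18.6),P(443,110,55+18.6))
E
```

```text
[532.9369765  298.09495262  55.        ] [566.30311284 299.30302399  55.        ] 33.387999207077854
80 [553.89932419 156.33246515  80.        ] 34.7852758945881 85.27460586931113 144.60822641978788 -88.2783111563453
85 [553.94887054 158.47563779  85.        ] 34.177547953576905 84.8195923561861 143.46193489066408 -88.23178730939257
88 [553.97859836 159.76154137  88.        ] 33.81291118897012 84.54659391816769 142.86920994115928 -88.20318520985498
[521.80412179 304.15284915  73.6       ] [578.3133795  306.18635026  73.6       ]
```

```bash
python3 - <<'E'
from h import *
im=cv2.imread("pics/w1.png")
cv2.imwrite("pics/w1d.png",np.hstack([cv2.resize(im[45:95,215:295],None,fx=5,fy=8,interpolation=cv2.INTER_CUBIC),cv2.resize(im[215:265,210:290],None,fx=5,fy=8,interpolation=cv2.INTER_CUBIC)])) 
E
```

```text
(no output)
```

View pics/w1d.png

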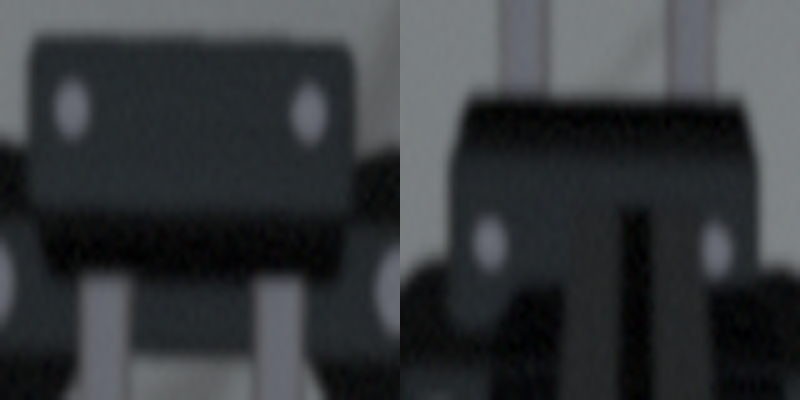

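```bash
python3 -m handwheel '0 -0.1 3.3 0;0 -0.1 3.3 0;0 -0.1 3 0;0 -0.1 2.5 0;0 0 1.2 0'; python3 -m handwheel '0 0 0.2 0;0 0 0 0'
```

```text
clock: 2.87
tcp_pos: [558.1, 202.2, 91.0]
orientation: [0.692, 0.722, 0.004, -0.001]
wrist_force: [-0.5, 0.3, 0.4]
finger_gap: -0.5
clock: 3.03
tcp_pos: [555.7, 201.1, 85.4]
orientation: [0.691, 0.722, 0.0, -0.002]
wrist_force: [-0.4, -0.7, 0.4]
finger_gap: -0.1
```

```bash
python3 -m handwheel '-0.8 -0.1 -0.17 0;-0.8 0 -0.17 0;-0.7 0 -0.15 0;-0.6 0 -0.13 0;-0.6 0 -0.13 0'; python3 -m handwheel '-0.6 0 -0.13 0;-0.6 0 -0.13 0;-0.6 0 -0.13 0'
```

```text
clock: 3.45
tcp_pos: [558.1, 168.0, 97.1]
orientation: [0.69, 0.723, 0.005, -0.002]
wrist_force: [-1.4, 7.9, -5.7]
finger_gap: 0.1
clock: 3.7
tcp_pos: [559.2, 158.3, 103.0]
orientation: [0.689, 0.725, 0.013, -0.006]
wrist_force: [-0.4, 6.8, -5.7]
finger_gap: -0.3
```

```bash
python3 -m handwheel '0.1 -0.4 0.5 0;-0.5 -0.2 0.2 0'; python3 -m handwheel '-0.7 0 -0.1 0;-0.7 0 -0.1 0;-0.7 0 -0.1 0'
```

```text
clock: 3.87
tcp_pos: [555.3, 156.6, 98.2]
orientation: [0.689, 0.725, 0.017, -0.006]
wrist_force: [-4.0, 9.7, 8.2]
finger_gap: 0.3
clock: 4.12
tcp_pos: [555.4, 144.6, 101.7]
orientation: [0.686, 0.727, 0.023, -0.01]
wrist_force: [1.3, 7.8, -5.7]
finger_gap: 0.0
```

```bash
python3 -m handwheel '-0.6 0 -0.1 0;-0.5 0 -0.1 0'; python3 -m handwheel '0.8 0 0 0;1.5 0 0 0;1.5 0 -2 0;0 0 -4 0;0 0 -4 0'; python3 -m handwheel '0 0 -3.5 0;0 0 0 0'; python3 - <<'E'
from h import *
import json
s,r=tool();print(r.as_matrix().round(3),s['tcp_pos'])
m=vision.camera_model("wrist")
im=vision.capture("wrist")
json.dump({k:np.array(v).tolist() for k,v in m.items()},open("pics/w2.json","w"))
cv2.imwrite("pics/w2.png",im[:,:,::-1])
cv2.imwrite("pics/w2b.png",cv2.resize(im[:,:,::-1],(796,597),interpolation=cv2.INTER_CUBIC))
E
```

```text
clock: 4.28
tcp_pos: [555.5, 138.4, 103.4]
orientation: [0.685, 0.728, 0.027, -0.012]
wrist_force: [0.4, 7.4, -5.0]
finger_gap: 0.2
clock: 4.7
tcp_pos: [545.7, 166.2, 200.7]
orientation: [0.687, 0.727, 0.017, -0.014]
wrist_force: [1.1, 0.1, 0.8]
finger_gap: -0.5
clock: 4.87
tcp_pos: [548.5, 165.5, 244.5]
orientation: [0.686, 0.727, 0.022, -0.011]
wrist_force: [1.4, 0.4, 0.7]
finger_gap: 0.3
[[-0.058  0.998  0.014]
 [ 0.997  0.057  0.046]
 [ 0.045  0.017 -0.999]] [548.45320636 165.46111674 244.50568965]
```

View pics/w2b.png

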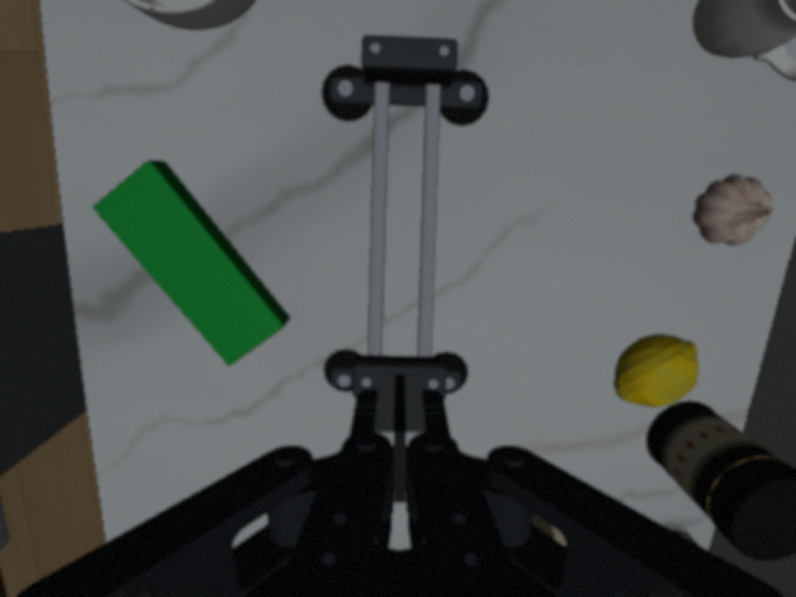

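```bash
python3 - <<'E'
from h import *
import json
m=json.load(open("pics/w2.json"));m['position']=np.array(m['position'])
k=796/512
P=lambda x,y,z:onplane(m,(x+.5)/k-.5,(y+.5)/k-.5,z)
f=(P(381.5,83,55)+P(433,83,55))/2
j=(P(375.5,355,92)+P(425.5,355,92))/2
print(f,j,np.linalg.norm(f-j),np.degrees(np.arctan2(*(f-j)[1::-1])))
# top view for stones later
m=vision.camera_model("top");im=vision.capture("top");cv2.imwrite("pics/top2.png",im[:,:,::-1])
E
python3 -c "
import cv2;im=cv2.imread('pics/w2.png');cv2.imwrite('pics/w2d.png',cv2.resize(im[215:260,210:310],None,fx=7,fy=7,interpolation=cv2.INTER_CUBIC))"
```

```text
[549.33412315 298.92533233  55.        ] [554.36820111 123.50010837  92.        ] 179.3553766767524 91.64373332639744
```

View pics/w2d.png

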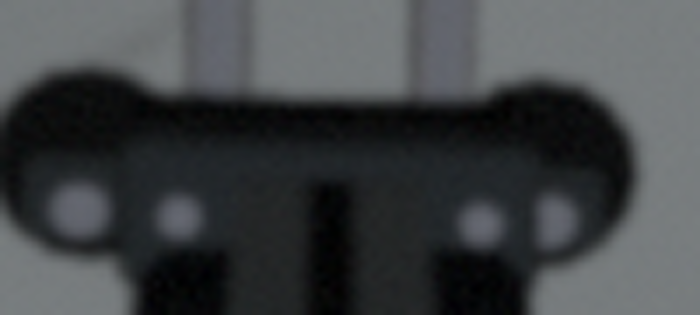

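```bash
python3 -m handwheel '-4 -0.6 -0.2 0;-4 -0.6 -0.2 0;-4 -0.6 -0.2 0;-4 -0.6 -0.2 0;-4 -0.6 -0.2 0' 8.5 40; python3 -m handwheel '-4 -0.6 -0.2 0.12;-3.7 -1.2 -0.1 0.12;-2 -1.2 0 0.12;0 0 0 0.12;0 0 0 0.12'; python3 -m handwheel '0 0 0 0.12;0 0 0 0.12;0 0 0 0.12;0 0 0 0.12;0 0 0 0.12';python3 -m handwheel '0 0 0 0'; python3 - <<'E'
from h import *
s,r=tool();M=r.as_matrix();print(M.round(3),s['tcp_pos'],np.degrees(np.arctan2(M[1,0],M[0,0])))
E
```

```text
clock: 5.38
tcp_pos: [523.9, -32.2, 234.7]
orientation: [0.679, 0.734, 0.017, -0.017]
wrist_force: [0.4, -0.6, 0.6]
finger_gap: 60.4
clock: 5.8
tcp_pos: [481.0, -145.4, 224.6]
orientation: [0.872, 0.489, 0.003, -0.024]
wrist_force: [0.6, 0.4, -0.5]
finger_gap: 84.9
clock: 6.22
tcp_pos: [471.9, -149.5, 216.7]
orientation: [0.979, 0.2, -0.014, -0.025]
wrist_force: [-0.8, 0.6, 0.0]
finger_gap: 85.1
clock: 6.3
tcp_pos: [470.5, -149.6, 215.3]
orientation: [0.98, 0.198, -0.016, -0.025]
wrist_force: [-0.6, -0.2, -0.1]
finger_gap: 85.2
[[ 0.921  0.387 -0.04 ]
 [ 0.389 -0.92   0.043]
 [-0.021 -0.056 -0.998]] [ 470.49106226 -149.63293309  215.29789759] 22.874937403983992
```

```bash
python3 - <<'E'
from h import *
import json
m=vision.camera_model("wrist")
im=vision.capture("wrist")
json.dump({k:np.array(v).tolist() for k,v in m.items()},open("pics/w3.json","w"))
cv2.imwrite("pics/w3.png",im[:,:,::-1])
cv2.imwrite("pics/w3b.png",cv2.resize(im[:,:,::-1],(796,597),interpolation=cv2.INTER_CUBIC))
E
```

```text
(no output)
```

View pics/w3b.png

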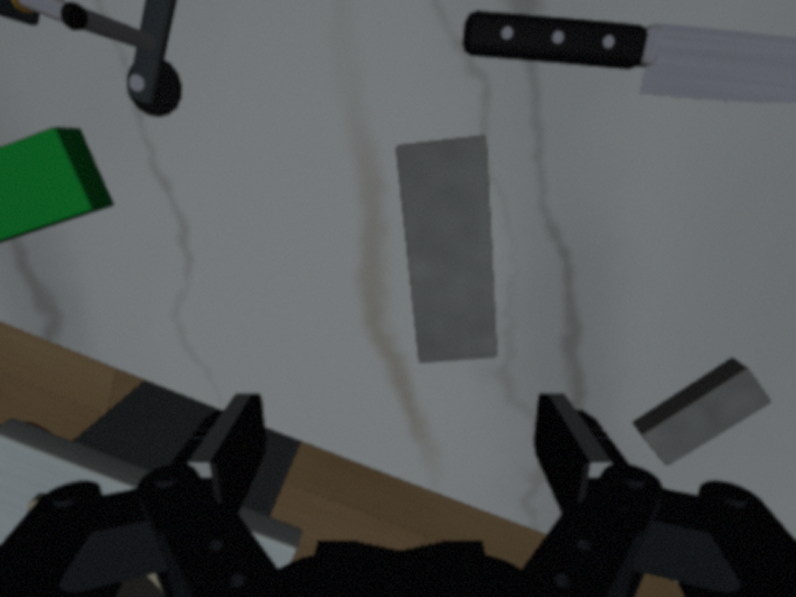

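```bash
python3 - <<'E'
from h import *
import json
m=json.load(open("pics/w3.json"));m['position']=np.array(m['position'])
k=796/512
C=np.array([onplane(m,(x+.5)/k-.5,(y+.5)/k-.5,28) for x,y in [(397,147),(486,136),(497,356),(419,362)]])
print(C.round(1),C.mean(0),[np.linalg.norm(C[i]-C[i-1]) for i in range(4)])
e=(C[0]+C[1]-C[2]-C[3]);print(np.degrees(np.arctan2(e[1],e[0])))
s,r=tool();print(s['tcp_pos'],"d in tool (target z=28)",r.inv().apply(C.mean(0)-s['tcp_pos']))
E
```

```text
[[ 539.8 -107.2   28. ]
 [ 568.7 -157.9   28. ]
 [ 431.4 -234.4   28. ]
 [ 402.7 -182.8   28. ]] [ 485.65155488 -170.56398727   28.        ] [np.float64(156.60969218176922), np.float64(58.33442668253363), np.float64(157.1193986640634), np.float64(58.99374300000401)]
29.009528758612323
[ 470.31772848 -149.56884185  215.19035274] d in tool (target z=28) [  9.70103237  35.75733452 185.31986812]
```

```bash
python3 -m handwheel '1 3.5 0 -0.105;0 0 2 0;0 0 4 0;0 0 3 0;0 0 2 0'; python3 -m handwheel '0 0 1 0;0 0 0 0'; cat > rel.py <<'E'
from h import *
import sys
def rel(P,yaw):
    s,r=tool();M=r.as_matrix();d=r.inv().apply(np.array(P)-s['tcp_pos'])
    a=np.degrees(np.arctan2(M[1,0],M[0,0]))
    print('clk',s['clock'],'tcp',s['tcp_pos'].round(1),'d tool mm',d.round(1),'turn rad',-np.radians(yaw-a).round(3),'z',M[:,2].round(3),'xz,yz',M[2,:2].round(3),'F',s['wrist_force'].round(1),'gap',s['finger_gap'])
rel([float(v) for v in sys.argv[1:4]],float(sys.argv[4]))
E
python3 rel.py 485.6 -170.6 0 29
```

```text
clock: 6.77
tcp_pos: [491.7, -175.5, 101.0]
orientation: [0.964, 0.264, -0.011, -0.024]
wrist_force: [-0.2, 0.2, 0.2]
finger_gap: 84.8
clock: 6.93
tcp_pos: [486.6, -173.9, 84.9]
orientation: [0.963, 0.267, -0.016, -0.027]
wrist_force: [-0.7, 0.7, 0.3]
finger_gap: 85.2
clk 6.9333 tcp [ 486.6 -173.9   84.9] d tool mm [ 2.2  1.8 84.9] turn rad 0.035 z [-0.045  0.043 -0.998] xz,yz [-0.016 -0.06 ] F [-0.7  0.7  0.3] gap 85.18719321184865
```

```bash
python3 -m handwheel '0.2 0.2 2.5 0.035;0 0 2.5 0;0 0 2 0;0 0 0.7 0;0 0 0 0'; python3 rel.py 485.6 -170.6 0 29
```

```text
clock: 7.35
tcp_pos: [486.5, -171.8, 5.7]
orientation: [0.966, 0.255, -0.016, -0.027]
wrist_force: [-0.5, 0.2, 0.1]
finger_gap: 85.3
clk 7.35 tcp [ 486.5 -171.8    5.7] d tool mm [-0.1 -1.1  5.8] turn rad 0.01 z [-0.044  0.044 -0.998] xz,yz [-0.017 -0.06 ] F [-0.5  0.2  0.1] gap 85.27926474108276
```

```bash
python3 -m handwheel '0 -0.1 0.35 0;0 0 0 0;0 0 -0.1 0;0 0 -0.1 0;0 0 -0.1 0' 4.5 40; python3 rel.py 485.6 -170.6 0 29
```

```text
clock: 7.77
tcp_pos: [486.8, -171.0, 8.1]
orientation: [0.966, 0.256, -0.015, -0.026]
wrist_force: [0.3, 0.3, -5.5]
finger_gap: 59.8
clk 7.7667 tcp [ 486.8 -171.     8.1] d tool mm [-0.7 -0.4  8.1] turn rad 0.013 z [-0.042  0.043 -0.998] xz,yz [-0.015 -0.058] F [ 0.3  0.3 -5.5] gap 59.75303640434282
```

```bash
python3 -m handwheel '0 0 0.4 0;0 0 0 0;0 0 0.3 0;0 0 0 0' 8.5 40;python3 rel.py 485.6 -170.6 0 29
```

```text
clock: 8.1
tcp_pos: [488.9, -171.9, 2.9]
orientation: [0.966, 0.256, -0.012, -0.025]
wrist_force: [0.1, 0.4, -0.3]
finger_gap: 85.1
clk 8.1 tcp [ 488.9 -171.9    2.9] d tool mm [-2.2 -2.6  3.1] turn rad 0.013 z [-0.037  0.041 -0.998] xz,yz [-0.011 -0.054] F [ 0.1  0.4 -0.3] gap 85.06074388579133
```

```bash
python3 -m handwheel '-0.2 -0.2 0.3 0;0 0 0.1 0;0 0 0 0;0 0 0 0' 4.5 40;python3 rel.py 485.6 -170.6 0 29
```

```text
clock: 8.43
tcp_pos: [486.7, -171.4, -0.4]
orientation: [0.966, 0.256, -0.011, -0.024]
wrist_force: [-0.5, 0.5, -2.6]
finger_gap: 59.7
clk 8.4333 tcp [ 4.867e+02 -1.714e+02 -4.000e-01] d tool mm [-0.6 -1.3 -0.4] turn rad 0.013 z [-0.034  0.04  -0.999] xz,yz [-0.01  -0.052] F [-0.5  0.5 -2.6] gap 59.73798443023779
```

```bash
python3 -m handwheel '0 0 -1 0;0 0 -2.5 0;0 0 -3.5 0;0 0 -3.8 0;0 0 -3.8 0' - 60; python3 -m handwheel '0 0 -3 -0.08;0 0 -2 -0.12;0 0 0 -0.12;0 0 0 -0.12;0 0 0 -0.12'; python3 rel.py 552 216 200 91.7
```

```text
clock: 8.85
tcp_pos: [482.8, -174.1, 141.4]
orientation: [0.966, 0.257, -0.023, -0.031]
wrist_force: [1.1, -0.7, -6.1]
finger_gap: 59.2
clock: 9.27
tcp_pos: [486.3, -177.8, 203.1]
orientation: [0.852, 0.523, -0.011, -0.031]
wrist_force: [0.2, 0.5, -5.5]
finger_gap: 59.3
clk 9.2667 tcp [ 486.3 -177.8  203.1] d tool mm [ 380.7 -119.3   16.2] turn rad -0.501 z [-0.051  0.042 -0.998] xz,yz [ 0.014 -0.065] F [ 0.2  0.5 -5.5] gap 59.31181724148997
```

```bash
python3 -m handwheel '2.5 -0.8 -0.3 0;3.7 -1.2 -0.2 0;3.8 -1.2 -0.2 0;3.8 -1.2 -0.2 0;3.8 -1.2 -0.2 0'; python3 -m handwheel '3.8 -1.2 -0.2 0;3.7 -1.2 -0.2 0;2.5 -0.8 0 -0.06;1.5 0 0 -0.11;0 0 0 -0.11'; python3 -m handwheel '0 0 0 -0.11;0 0 0 -0.1;0 0 0 -0.06;0 0 0 0'; python3 rel.py 552 216 120 91.7
```

```text
clock: 9.68
tcp_pos: [510.1, -6.3, 217.4]
orientation: [0.857, 0.514, -0.018, -0.031]
wrist_force: [1.0, -1.1, -6.1]
finger_gap: 59.4
clock: 10.1
tcp_pos: [530.2, 127.8, 223.7]
orientation: [0.769, 0.638, -0.015, -0.037]
wrist_force: [1.0, 1.4, -6.0]
finger_gap: 59.1
clock: 10.43
tcp_pos: [524.9, 129.5, 221.5]
orientation: [0.667, 0.744, -0.014, -0.041]
wrist_force: [-0.3, 0.3, -5.8]
finger_gap: 59.3
clk 10.4333 tcp [524.9 129.5 221.5] d tool mm [ 78.7  44.  101.9] turn rad 0.078 z [-0.08   0.034 -0.996] xz,yz [ 0.042 -0.076] F [-0.3  0.3 -5.8] gap 59.3211701311201
```

```bash
python3 -m handwheel '2.5 1.5 1.5 0.04;3 1.5 2 0.038;2.2 1.2 2 0;0 0 0 0'; python3 rel.py 552 216 110 91.7; python3 - <<'E'
from h import *
im=vision.capture("scene");cv2.imwrite("pics/s4.png",cv2.resize(im[120:290,130:310,::-1],None,fx=3.4,fy=3.4,interpolation=cv2.INTER_CUBIC))
im=vision.capture("wrist");cv2.imwrite("pics/w4b.png",cv2.resize(im[:,:,::-1],(796,597),interpolation=cv2.INTER_CUBIC))
E
```

```text
clock: 10.77
tcp_pos: [557.0, 207.1, 163.6]
orientation: [0.702, 0.71, -0.019, -0.039]
wrist_force: [-1.5, 1.0, -6.9]
finger_gap: 59.4
clk 10.7667 tcp [557.  207.1 163.6] d tool mm [ 7.4 -0.5 54.1] turn rad -0.02 z [-0.082  0.028 -0.996] xz,yz [ 0.029 -0.082] F [-1.5  1.  -6.9] gap 59.37740657543015
```

View pics/s4.png

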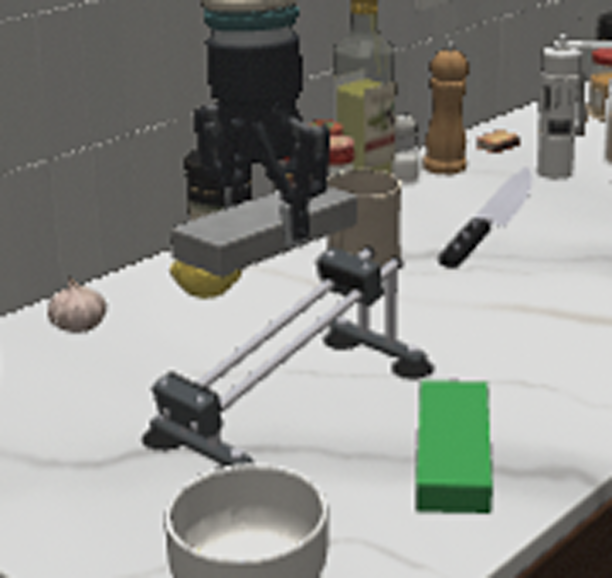

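View pics/w4b.png

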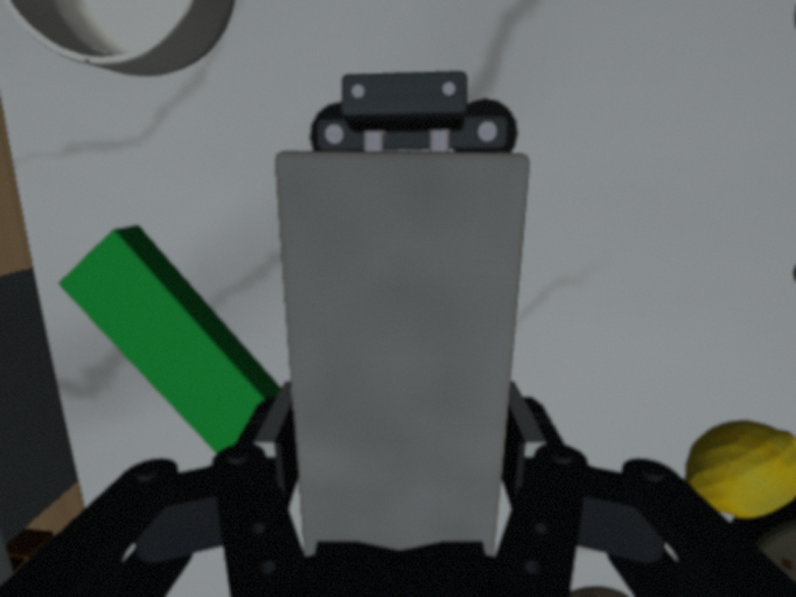

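```bash
python3 -m handwheel '0.4 -0.1 2 -0.02;0.3 0 2 0;0 0 1.3 0;0 0 0.5 0;0 0 0 0'; python3 rel.py 551 216 90 91.7
```

```text
clock: 11.28
tcp_pos: [553.2, 206.2, 110.7]
orientation: [0.699, 0.714, -0.019, -0.034]
wrist_force: [0.7, 3.7, -1.0]
finger_gap: 59.2
clk 11.2833 tcp [553.2 206.2 110.7] d tool mm [ 9.4 -0.4 21. ] turn rad -0.01 z [-0.075  0.022 -0.997] xz,yz [ 0.023 -0.075] F [ 0.7  3.7 -1. ] gap 59.24388935387321
```

```bash
python3 -m handwheel '0 0 -0.6 0;0.7 0 -0.2 0;0.6 0 0 0;0 0 0 0'; python3 rel.py 551 217 90 91.7
```

```text
clock: 11.62
tcp_pos: [555.3, 216.6, 123.1]
orientation: [0.701, 0.712, -0.018, -0.033]
wrist_force: [0.3, 0.6, -5.9]
finger_gap: 59.2
clk 11.6167 tcp [555.3 216.6 123.1] d tool mm [-0.3 -1.9 33.3] turn rad -0.015 z [-0.072  0.02  -0.997] xz,yz [ 0.021 -0.071] F [ 0.3  0.6 -5.9] gap 59.16538991080195
```

```bash
python3 -m handwheel '0 -0.1 1 -0.01;0 0 0.8 0;0 0 0.3 0;0 0 0 0'; python3 rel.py 551 217 90 91.7;
```

```text
clock: 11.95
tcp_pos: [552.7, 217.0, 100.9]
orientation: [0.697, 0.716, -0.018, -0.032]
wrist_force: [-0.4, -0.2, -5.3]
finger_gap: 58.9
clk 11.95 tcp [552.7 217.  100.9] d tool mm [-0.2 -0.9 11. ] turn rad -0.004 z [-0.071  0.019 -0.997] xz,yz [ 0.021 -0.07 ] F [-0.4 -0.2 -5.3] gap 58.89712664882723
```

Now slow descent with lower grip.

```bash
python3 -m handwheel '0 0 0.3 0;0 0 0.3 0;0 0 0.2 0' - 25; python3 -m handwheel '0 0 0.3 0;0 0 0.3 0';python3 -m handwheel '0 0 0.3 0;0 0 0.3 0'; python3 rel.py 551 217 73 91.7;
```

```text
clock: 12.2
tcp_pos: [551.6, 216.5, 91.3]
orientation: [0.697, 0.716, -0.019, -0.032]
wrist_force: [-0.1, -1.1, -5.9]
finger_gap: 58.7
clock: 12.37
tcp_pos: [551.2, 217.5, 85.8]
orientation: [0.697, 0.716, -0.018, -0.033]
wrist_force: [-1.0, 1.0, 3.0]
finger_gap: 59.1
clock: 12.53
tcp_pos: [551.2, 218.8, 80.9]
orientation: [0.697, 0.716, -0.017, -0.032]
wrist_force: [-1.7, 1.2, 1.4]
finger_gap: 58.9
clk 12.5333 tcp [551.2 218.8  80.9] d tool mm [-2.   0.3  7.8] turn rad -0.004 z [-0.07   0.021 -0.997] xz,yz [ 0.023 -0.07 ] F [-1.7  1.2  1.4] gap 58.926706208109465
```

```bash
python3 -m handwheel '-0.1 0 0.3 0;-0.1 0 0.3 0'; python3 -m handwheel '0 0 0.2 0'; python3 -m handwheel '0 0 0.2 0'; python3 rel.py 551 217 73 91.7; python3 - <<'E'
from h import *
im=vision.capture("scene");cv2.imwrite("pics/s5.png",cv2.resize(im[120:290,130:310,::-1],None,fx=3.4,fy=3.4,interpolation=cv2.INTER_CUBIC))
E
```

```text
clock: 12.7
tcp_pos: [550.8, 219.6, 75.7]
orientation: [0.697, 0.716, -0.015, -0.033]
wrist_force: [-2.3, 2.1, 2.5]
finger_gap: 59.2
clock: 12.78
tcp_pos: [550.7, 219.9, 73.7]
orientation: [0.697, 0.716, -0.015, -0.033]
wrist_force: [-1.9, 0.7, 2.0]
finger_gap: 59.0
clock: 12.87
tcp_pos: [550.8, 220.0, 72.9]
orientation: [0.697, 0.716, -0.015, -0.033]
wrist_force: [-7.7, -1.7, 28.4]
finger_gap: 59.0
clk 12.8667 tcp [550.8 220.   72.9] d tool mm [-3.   0.1 -0.1] turn rad -0.003 z [-0.068  0.024 -0.997] xz,yz [ 0.026 -0.067] F [-7.7 -1.7 28.4] gap 59.037909217968924
```

View pics/s5.png

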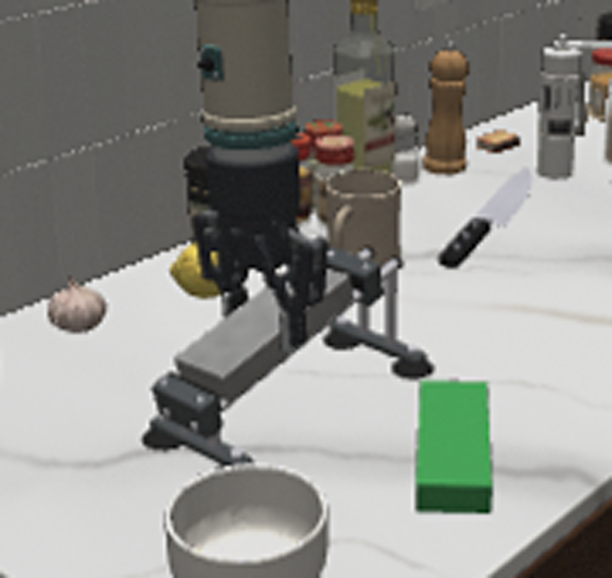

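```bash
python3 -m handwheel '0 0 -0.1 0;0 0 0 0;0 0 0 0;0 0 0 0' 8.5 25; python3 rel.py 551 217 73 91.7;  python3 -m handwheel '0 0 -1 0;0 0 -2 0;0 0 -3 0;0 0 -3.5 0;0 0 -3 0'; python3 -m handwheel '0 0 -2 0;0 0 0 0' 0 60; python3 - <<'E'
from h import *
import json
m=vision.camera_model("wrist")
im=vision.capture("wrist")
json.dump({k:np.array(v).tolist() for k,v in m.items()},open("pics/w6.json","w"))
cv2.imwrite("pics/w6.png",im[:,:,::-1])
cv2.imwrite("pics/w6b.png",cv2.resize(im[:,:,::-1],(796,597),interpolation=cv2.INTER_CUBIC))
E
python3 rel.py 551 90 110 91.7
```

```text
clock: 13.25
tcp_pos: [553.4, 217.9, 74.1]
orientation: [0.697, 0.716, -0.014, -0.031]
wrist_force: [0.7, -0.2, -0.1]
finger_gap: 84.9
clk 13.25 tcp [553.4 217.9  74.1] d tool mm [-0.9 -2.4  1.2] turn rad -0.004 z [-0.063  0.023 -0.998] xz,yz [ 0.025 -0.063] F [ 0.7 -0.2 -0.1] gap 84.9039438155543
clock: 13.67
tcp_pos: [557.3, 211.6, 196.7]
orientation: [0.697, 0.716, -0.022, -0.034]
wrist_force: [0.5, 0.8, -0.2]
finger_gap: 84.9
clock: 13.83
tcp_pos: [562.8, 212.4, 225.1]
orientation: [0.698, 0.716, -0.016, -0.032]
wrist_force: [-0.2, -0.1, 0.1]
finger_gap: 63.6
clk 13.8833 tcp [562.1 212.1 223.5] d tool mm [-124.2   -6.4  111.6] turn rad -0.005 z [-0.07   0.02  -0.997] xz,yz [ 0.021 -0.069] F [-0.1  0.8  0.4] gap 56.36625648271576
```

View pics/w6b.png

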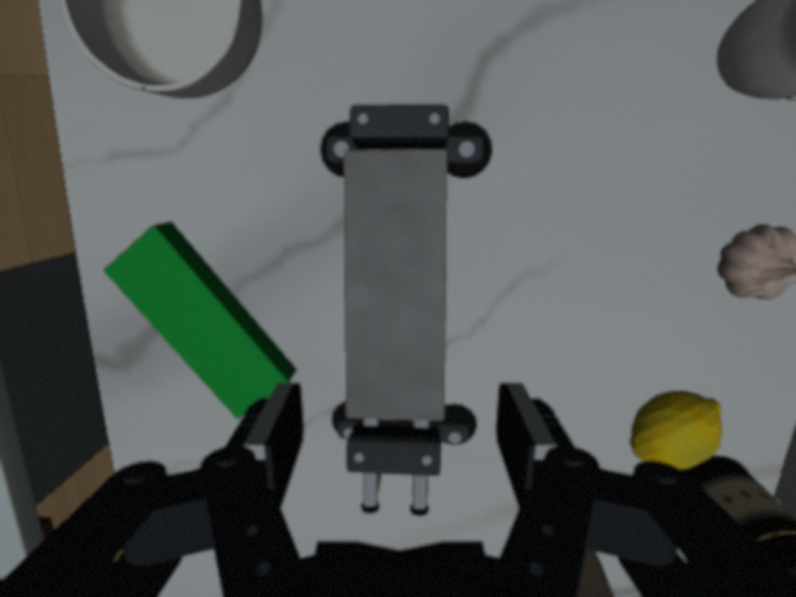

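```bash
python3 - <<'E'
from h import *
import json
m=json.load(open("pics/w6.json"));m['position']=np.array(m['position'])
k=796/512
P=lambda x,y,z:onplane(m,(x+.5)/k-.5,(y+.5)/k-.5,z)
# top surface: low end s~5: z=55+1+27.4 ; high s~165: 55+34.3+27.4
C=np.array([P(345,150,83.4),P(447.5,150,83.4),P(445,420,116.7),P(347.5,417,116.7)])
print(C.round(1),C.mean(0),[np.linalg.norm(C[i]-C[i-1]).round(1) for i in range(4)])
e=C[0]+C[1]-C[2]-C[3];print(np.degrees(np.arctan2(e[1],e[0])))
J=np.array([P(347,472,119),P(440,473,119)]);print(J)  # jaw back top
print(P(362,120,75),P(434,118,75),P(358,458,119),P(427,460,119))
c=np.array([549.4,299.2,55]);th=np.radians(12);y=np.radians(91.7)
X=np.array([np.cos(y)*np.cos(th),np.sin(y)*np.cos(th),-np.sin(th)]);Y=np.array([-np.sin(y),np.cos(y),0]);Z=np.cross(X,Y)
d=C.mean(0)-c;print(d@X,d@Y,d@Z)
print('stand pts at s=207,h=8',c-207*X+8*Z,X,Z)
E
```

```text
[[519.6 296.5  83.4]
 [578.8 297.9  83.4]
 [584.8 143.9 116.7]
 [526.1 142.  116.7]] [552.34674846 220.06027341 100.05      ] [np.float64(158.1), np.float64(59.3), np.float64(157.7), np.float64(58.7)]
92.3404841778584
[[525.97735698 104.62925071 119.        ]
 [583.70287151 108.30811562 119.        ]]
[528.20293536 313.78829251  75.        ] [570.2991896  315.73708313  75.        ] [532.90341587 115.30942113 119.        ] [575.32820443 117.01015282 119.        ]
-86.82819262636397 -0.5976730296186918 27.60054171798725
stand pts at s=207,h=8 [555.35737518  98.4751261  105.86290081] [-0.02901797  0.97771708 -0.20791169] [-0.00616796  0.20782018  0.9781476 ]
```

```bash
python3 -m handwheel '-3 0 0 0;-4 0 0 0;-4 0 0 0;-3 0 0.2 0;0 0 0 0';python3 rel.py 555.5 74 110 91.7
```

```text
clock: 14.3
tcp_pos: [562.6, 69.9, 214.4]
orientation: [0.694, 0.719, -0.019, -0.034]
wrist_force: [-0.0, -1.3, -0.1]
finger_gap: -0.1
clk 14.3 tcp [562.6  69.9 214.4] d tool mm [  2.    0.9 104.7] turn rad 0.004 z [-0.075  0.02  -0.997] xz,yz [ 0.023 -0.075] F [-0.  -1.3 -0.1] gap -0.11998800859832395
```

```bash
python3 -m handwheel '0 0 2 0;0 0 3 0;0 0 2.5 0;0 0 1 0;0 0 0 0';python3 rel.py 555.5 76 110 91.7
```

```text
clock: 14.72
tcp_pos: [553.3, 65.7, 122.5]
orientation: [0.698, 0.715, -0.022, -0.035]
wrist_force: [0.1, 0.6, -0.3]
finger_gap: 0.0
clk 14.7167 tcp [553.3  65.7 122.5] d tool mm [10.   3.5 12.5] turn rad -0.005 z [-0.081  0.018 -0.997] xz,yz [ 0.02  -0.081] F [ 0.1  0.6 -0.3] gap 0.001356913163771101
```

```bash
python3 -m handwheel '0.3 0.3 0.6 0;0 0 0 0';python3 rel.py 555.5 76 110 91.7; python3 -m handwheel '0.5 0 0.1 0;0.5 0 0.1 0';python3 rel.py 555.5 86 108.3 91.7
```

```text
clock: 14.88
tcp_pos: [554.4, 69.1, 114.6]
orientation: [0.697, 0.715, -0.023, -0.037]
wrist_force: [-0.0, -0.3, 0.6]
finger_gap: -0.4
clk 14.8833 tcp [554.4  69.1 114.6] d tool mm [6.8 1.7 4.6] turn rad -0.005 z [-0.085  0.018 -0.996] xz,yz [ 0.02  -0.084] F [-0.  -0.3  0.6] gap -0.3618546386122589
clock: 15.05
tcp_pos: [554.8, 79.1, 113.1]
orientation: [0.698, 0.715, -0.023, -0.036]
wrist_force: [0.0, 0.3, 0.3]
finger_gap: -0.4
clk 15.05 tcp [554.8  79.1 113.1] d tool mm [6.8 1.3 4.9] turn rad -0.006 z [-0.084  0.018 -0.996] xz,yz [ 0.02  -0.083] F [0.  0.3 0.3] gap -0.42315806640172854
```

```bash
python3 -m handwheel '0.4 0 0.12 0;0.3 0 0.1 0;0.3 0 0.1 0';python3 -m handwheel '0.3 0 0.08 0;0.3 0 0.08 0';python3 -m handwheel '0.3 0 0.07 0;0.3 0 0.07 0';python3 rel.py 555.5 106 107 91.7
```

```text
clock: 15.3
tcp_pos: [555.4, 91.3, 111.8]
orientation: [0.697, 0.716, -0.022, -0.035]
wrist_force: [-0.8, -6.7, 3.2]
finger_gap: 0.1
clock: 15.47
tcp_pos: [555.5, 92.5, 111.5]
orientation: [0.698, 0.715, -0.025, -0.032]
wrist_force: [-2.2, -6.2, 6.8]
finger_gap: 0.2
clock: 15.63
tcp_pos: [555.5, 92.6, 111.6]
orientation: [0.699, 0.714, -0.028, -0.029]
wrist_force: [-1.2, -6.5, 5.4]
finger_gap: -0.1
clk 15.6333 tcp [555.5  92.6 111.6] d tool mm [13.4  0.7  4.5] turn rad -0.008 z [-0.081 -0.    -0.997] xz,yz [ 0.002 -0.081] F [-1.2 -6.5  5.4] gap -0.11576833366219016
```

```bash
python3 -m handwheel '0.5 0 0.2 0;0.5 0 0.15 0';python3 -m handwheel '0.5 0 0.1 0';python3 -m handwheel '0.5 0 0.1 0';python3 rel.py 555.5 106 107 91.7
```

```text
clock: 15.8
tcp_pos: [555.7, 95.9, 110.0]
orientation: [0.701, 0.713, -0.031, -0.025]
wrist_force: [-1.0, -6.1, 7.2]
finger_gap: 0.1
clock: 15.88
tcp_pos: [555.6, 97.6, 109.8]
orientation: [0.701, 0.712, -0.033, -0.023]
wrist_force: [-0.2, -8.1, 5.2]
finger_gap: 0.2
clock: 15.97
tcp_pos: [555.6, 99.2, 109.5]
orientation: [0.702, 0.711, -0.035, -0.022]
wrist_force: [-1.0, -7.0, 5.7]
finger_gap: -0.3
clk 15.9667 tcp [555.6  99.2 109.5] d tool mm [6.9 0.2 2.4] turn rad -0.016 z [-0.08  -0.02  -0.997] xz,yz [-0.019 -0.08 ] F [-1.  -7.   5.7] gap -0.3492380934947201
```

```bash
for i in 1; do python3 -m handwheel '0.5 0 0.12 0;0.5 0 0.12 0'; done; python3 -m handwheel '0.5 0 0.12 0'; python3 -m handwheel '0.5 0 0.12 0';python3 rel.py 555.5 106 107 91.7
```

```text
clock: 16.13
tcp_pos: [555.5, 102.6, 108.7]
orientation: [0.703, 0.71, -0.039, -0.018]
wrist_force: [-1.1, -9.4, 9.0]
finger_gap: 0.2
clock: 16.22
tcp_pos: [555.4, 103.7, 108.5]
orientation: [0.704, 0.709, -0.041, -0.016]
wrist_force: [-2.2, -8.2, 10.0]
finger_gap: -0.1
clock: 16.3
tcp_pos: [555.4, 104.5, 108.3]
orientation: [0.705, 0.708, -0.044, -0.014]
wrist_force: [-0.9, -7.9, 10.4]
finger_gap: 0.2
clk 16.3 tcp [555.4 104.5 108.3] d tool mm [1.5 0.2 1.3] turn rad -0.023 z [-0.081 -0.042 -0.996] xz,yz [-0.042 -0.081] F [-0.9 -7.9 10.4] gap 0.18591368398230917
```

```bash
python3 -m handwheel '0.6 0 0 -0.02'; python3 -m handwheel '0.6 0 0 0'; python3 -m handwheel '0.6 0 0 0';python3 rel.py 555.5 106 107 91.7
```

```text
clock: 16.38
tcp_pos: [555.5, 105.6, 108.7]
orientation: [0.698, 0.714, -0.046, -0.012]
wrist_force: [1.4, -10.6, -3.2]
finger_gap: -0.2
clock: 16.47
tcp_pos: [555.4, 106.0, 108.5]
orientation: [0.699, 0.713, -0.05, -0.009]
wrist_force: [1.5, -10.9, -0.4]
finger_gap: -0.0
clock: 16.55
tcp_pos: [555.4, 106.3, 108.4]
orientation: [0.7, 0.712, -0.053, -0.007]
wrist_force: [0.7, -10.3, 2.8]
finger_gap: -0.2
clk 16.55 tcp [555.4 106.3 108.4] d tool mm [-0.2  0.2  1.4] turn rad -0.01 z [-0.084 -0.066 -0.994] xz,yz [-0.064 -0.085] F [  0.7 -10.3   2.8] gap -0.17765643524193855
```

```bash
python3 -m handwheel '0.9 0 -0.05 0'; python3 -m handwheel '0.9 0 -0.05 0';python3 rel.py 555.5 106 107 91.7; python3 - <<'E'
from h import *
import json
m=vision.camera_model("wrist")
im=vision.capture("wrist")
json.dump({k:np.array(v).tolist() for k,v in m.items()},open("pics/w7.json","w"))
cv2.imwrite("pics/w7.png",im[:,:,::-1])
cv2.imwrite("pics/w7b.png",cv2.resize(im[:,:,::-1],(796,597),interpolation=cv2.INTER_CUBIC))
E
```

```text
clock: 16.63
tcp_pos: [555.3, 108.6, 108.3]
orientation: [0.701, 0.711, -0.057, -0.004]
wrist_force: [1.1, -10.6, -4.6]
finger_gap: 0.2
clock: 16.72
tcp_pos: [555.3, 108.9, 108.2]
orientation: [0.703, 0.709, -0.062, -0.0]
wrist_force: [1.7, -17.4, 3.8]
finger_gap: -0.3
clk 16.7167 tcp [555.3 108.9 108.2] d tool mm [-2.8  0.3  1.4] turn rad -0.017 z [-0.088 -0.087 -0.992] xz,yz [-0.086 -0.088] F [  1.7 -17.4   3.8] gap -0.29691956866940933
```

View pics/w7b.png

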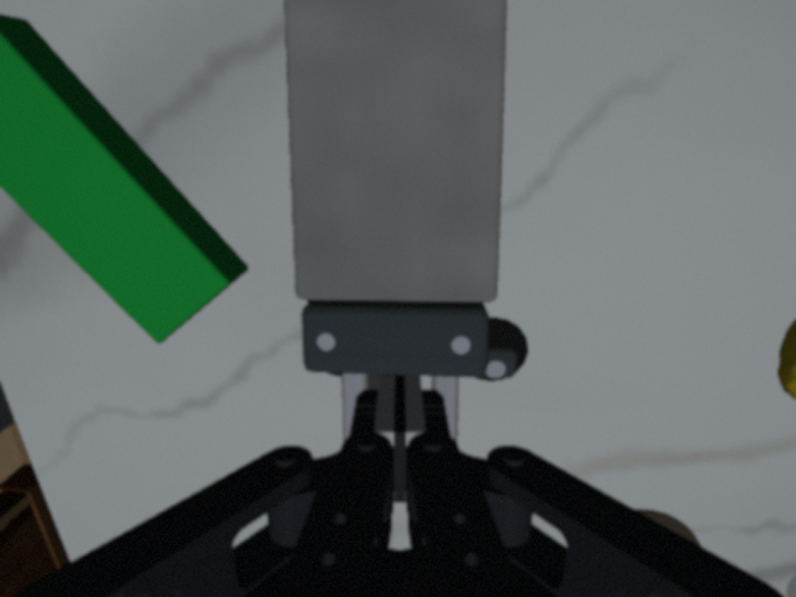

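```bash
python3 -m handwheel '1.1 0 -0.1 0'; python3 rel.py 555.5 106 107 91.7
```

```text
clock: 16.85
tcp_pos: [555.2, 109.0, 108.4]
orientation: [0.704, 0.707, -0.069, 0.004]
wrist_force: [1.0, -21.4, 2.2]
finger_gap: 0.1
clk 16.85 tcp [555.2 109.  108.4] d tool mm [-2.8  0.4  1.7] turn rad -0.021 z [-0.091 -0.103 -0.991] xz,yz [-0.103 -0.091] F [  1.  -21.4   2.2] gap 0.11375032012936412
```

```bash
python3 -m handwheel '1.35 0 -0.12 0'; python3 rel.py 555.5 106 107 91.7
```

```text
clock: 16.93
tcp_pos: [555.1, 109.0, 108.6]
orientation: [0.706, 0.704, -0.077, 0.01]
wrist_force: [-0.2, -26.0, 4.4]
finger_gap: 0.0
clk 16.9333 tcp [555.1 109.  108.6] d tool mm [-2.8  0.6  1.9] turn rad -0.027 z [-0.095 -0.122 -0.988] xz,yz [-0.123 -0.094] F [ -0.2 -26.    4.4] gap 0.018832018632304194
```

```bash
python3 -m handwheel '1.4 0 -0.15 0'; python3 rel.py 555.5 106 107 91.7
```

```text
clock: 17.02
tcp_pos: [555.1, 109.0, 108.9]
orientation: [0.708, 0.701, -0.086, 0.016]
wrist_force: [1.2, -23.4, 3.9]
finger_gap: -0.2
clk 17.0167 tcp [555.1 109.  108.9] d tool mm [-2.7  0.7  2.2] turn rad -0.033 z [-0.099 -0.142 -0.985] xz,yz [-0.144 -0.098] F [  1.2 -23.4   3.9] gap -0.1894206540538675
```

```bash
python3 -m handwheel '1.55 0 -0.2 0'; python3 rel.py 555.5 106 107 91.7
```

```text
clock: 17.1
tcp_pos: [554.9, 109.0, 109.2]
orientation: [0.71, 0.697, -0.095, 0.022]
wrist_force: [1.1, -26.4, 2.0]
finger_gap: 0.1
clk 17.1 tcp [554.9 109.  109.2] d tool mm [-2.6  0.8  2.5] turn rad -0.04 z [-0.105 -0.165 -0.981] xz,yz [-0.167 -0.102] F [  1.1 -26.4   2. ] gap 0.08961777176655628
```

```bash
python3 -m handwheel '-0.8 0 -0.1 0;-1.5 0 -0.3 0;-1 0 -2 0;0 0 -3.5 0;0 0 -4 0'; python3 -m handwheel '2 0 -3 0;4 0 0 0;4 0 0 0;4 0 0 0;0 0 0 0'; python3 - <<'E'
from h import *
import json
s,r=tool();print(r.as_matrix().round(3),s['tcp_pos'],s['wrist_force'])
m=vision.camera_model("wrist")
im=vision.capture("wrist")
json.dump({k:np.array(v).tolist() for k,v in m.items()},open("pics/w8.json","w"))
cv2.imwrite("pics/w8.png",im[:,:,::-1])
cv2.imwrite("pics/w8b.png",cv2.resize(im[:,:,::-1],(796,597),interpolation=cv2.INTER_CUBIC))
im=vision.capture("scene");cv2.imwrite("pics/s8.png",cv2.resize(im[120:290,130:310,::-1],None,fx=3.4,fy=3.4,interpolation=cv2.INTER_CUBIC))
E
```

```text
clock: 17.52
tcp_pos: [559.7, 83.7, 208.5]
orientation: [0.711, 0.695, -0.105, 0.02]
wrist_force: [1.3, 0.2, -0.3]
finger_gap: 0.1
clock: 17.93
tcp_pos: [573.0, 233.4, 228.4]
orientation: [0.715, 0.693, -0.091, 0.021]
wrist_force: [0.0, 1.9, -0.2]
finger_gap: 0.3
[[ 0.024  0.995 -0.1  ]
 [ 0.987 -0.04  -0.156]
 [-0.159 -0.095 -0.983]] [572.95339999 233.4356247  228.39087926] [ 0.00451301  1.89989527 -0.21551765]
```

View pics/w8b.png

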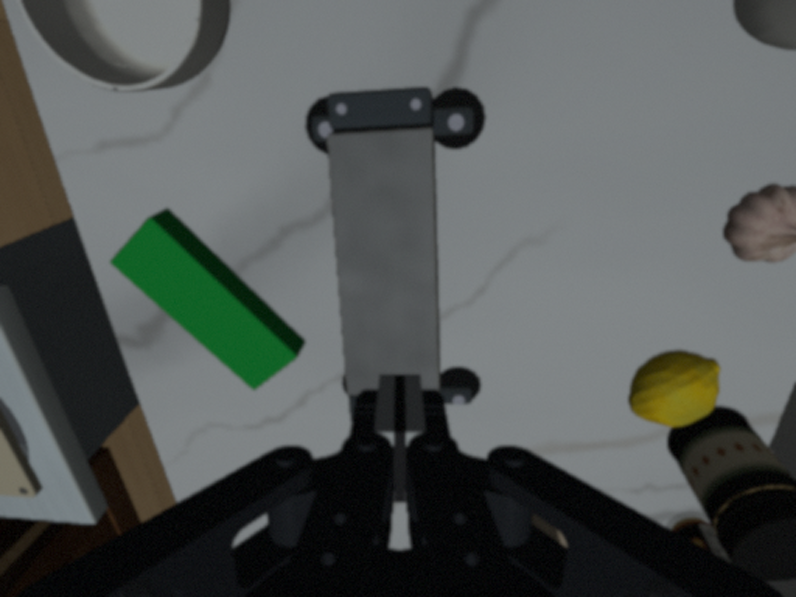

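View pics/s8.png

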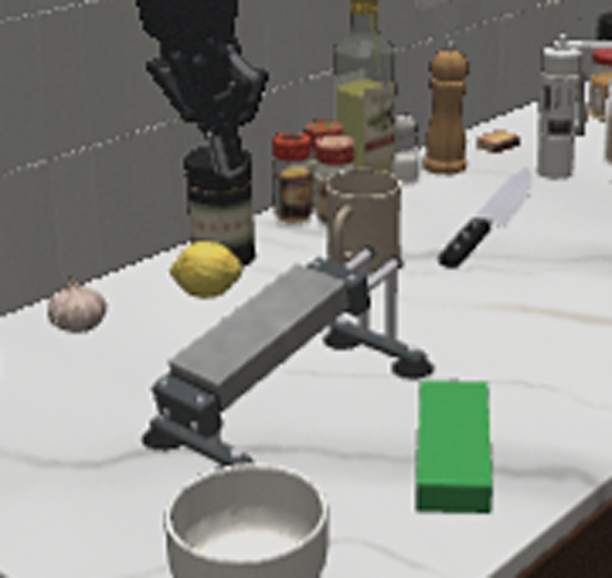

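```bash
python3 - <<'E'
from h import *
import json
m=json.load(open("pics/w8.json"));m['position']=np.array(m['position'])
k=796/512
P=lambda x,y,z:onplane(m,(x+.5)/k-.5,(y+.5)/k-.5,z)
C=np.array([P(330,132,82.4),P(435,128,82.4),P(441,389,115.7),P(347,391,115.7)])
c=np.array([549.4,299.2,55]);th=np.radians(12);y=np.radians(91.7)
X=np.array([np.cos(y)*np.cos(th),np.sin(y)*np.cos(th),-np.sin(th)]);Y=np.array([-np.sin(y),np.cos(y),0]);Z=np.cross(X,Y)
print(C.round(1)); d=C.mean(0)-c;print(d@X,d@Y,d@Z)
e=C[0]+C[1]-C[2]-C[3];print(np.degrees(np.arctan2(e[1],e[0])))
im=cv2.imread("pics/w8.png");cv2.imwrite("pics/w8d.png",cv2.resize(im[50:100,195:315],None,fx=6.5,fy=6.5,interpolation=cv2.INTER_CUBIC))
t=vision.capture("top")[:,:,::-1];cv2.imwrite("pics/top8.png",t)
a=cv2.imread("pics/top0.png")
df=cv2.absdiff(a,t)
print('bowl diff',df[205:245,115:157].mean(),'small',df[200:234,362:390].mean(),'mug',df[138:155,255:292].mean())
E
```

```text
[[523.1 303.9  82.4]
 [581.6 304.2  82.4]
 [585.4 154.7 115.7]
 [525.6 151.2 115.7]]
-78.41120613688705 -2.4084352347779485 28.367286830948473
91.18508404957154
bowl diff 36.64503968253968 small 3.081232492997199 mug 2.8934817170111287
```

View pics/w8d.png

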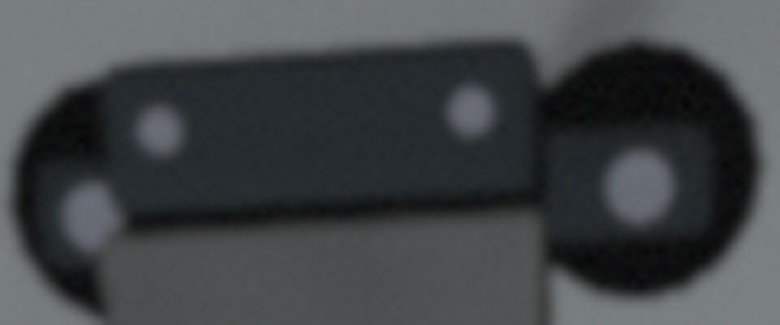

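```bash
python3 -m handwheel '-4 -0.5 -1 0;-4 -0.5 -1 0;-3 0 -1 0;0 0 0 0'; python3 - <<'E'
from h import *
im=vision.capture("wrist");cv2.imwrite("pics/w9b.png",cv2.resize(im[:,:,::-1],(796,597),interpolation=cv2.INTER_CUBIC))
t=vision.capture("top")[:,:,::-1];cv2.imwrite("pics/top9.png",cv2.resize(t[90:250,100:400],None,fx=2.6,fy=2.6))
E
```

```text
clock: 18.42
tcp_pos: [563.1, 111.5, 278.1]
orientation: [0.719, 0.688, -0.096, 0.025]
wrist_force: [0.8, -1.2, 0.1]
finger_gap: 0.1
```

View pics/w9b.png

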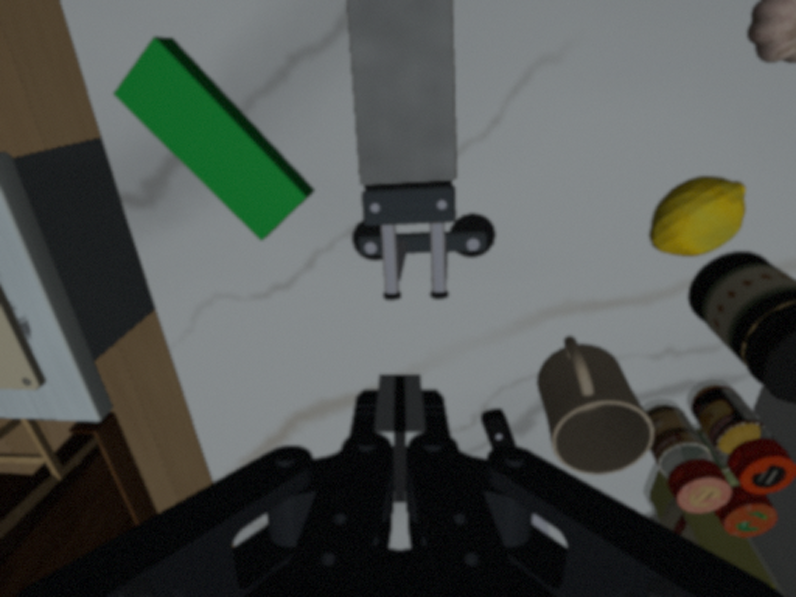

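View pics/top9.png

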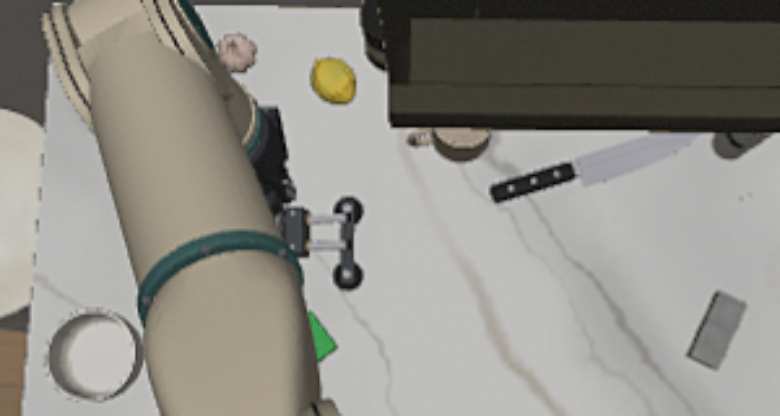

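The wrist view shows the jaw (410,203) flush against the stone's uphill end at row 183. The bowl, mug and small stone are in their places, and the tool is clear. I'm handing the job in.

```bash
python3 -c "
from plant import bot
print(bot.finish_job())"
```

```text
the job is handed in; nothing more can be done
None
```

The long stone is on the rods, clamped between the jaw and the fixed stop. I handed the job in at about 18.5 s of the 69 s allowed; no verdict is reported.

- **Jaw opened:** I pushed it uphill to about 79 mm of travel, measured from the images.
- **Stone laid:** I gripped it across its middle and lowered it until it swung flat onto both rods. Then I released it about 7 mm short of the stop. On the first way down its uphill end lightly touched the top of the jaw (a few newtons), so I lifted it, moved it 10 mm and lowered it again.
- **Jaw closed:** I pushed from behind until it stopped moving, with the wrist force at 21–26 N over the last four pushes. Allowing for about 8 N of jaw friction, that is roughly 18 N on the stone.

**Last checks:**
- **Stone position:** the images put the stone's centre at x about -78 mm, y about -2 mm and z about 14 mm in the stop's frame. It is within about 0.5° of the rods, and both ends look closed up.
- **Unverified:** the remaining jaw-to-stone force could not be measured after I backed off. The x value carries about 2 mm of camera error, so the final jaw travel is only inferred.
- **Other things:** the mug and small stone patches in the top view matched the start. The bowl patch did not match, because the arm covered part of it, but a later top view showed the bowl in its place.
- **Tool tilt:** the tool tilted gradually, by about 10° by the end of the pushing, because the moves could not correct it. It did no visible harm.

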